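Rack the bangle carriers on the plating rail and scrap the rejects

TASK

Get this bangle batch ready for plating: one at a time, blue first, then green, then yellow (one may be missing today), hook each carrier onto the rail in the white loading bay, slide it along the bar without unhooking it to the mark of its own colour, and leave it hanging there freely, centred on the mark. Put every loose dark reject bangle into the red scrap box, before or after, and leave the other things on the bench where they are.

Things in the scene. Friction and masses are not known exactly. Their poses are not given: they have to be found in the camera images.
- rail: plating rail: a level round copper bar, 12 mm thick, along the rail's own y axis, its axis 165 mm above the bench, on two grey posts (18 mm thick, at y = -228 and +228 mm) that stand on a black base strip 36 mm wide and 12 mm high. Fixed. Origin on the bench under the middle of the bar; x points away from the robot, z up; it may stand turned by up to 0.08 rad
- bay (a point): point on the bar's axis in the middle of the white loading bay: the stretch of bar between two white bands (76 mm apart), with a white patch on the base strip below, at the rail's -y end (rail y = -145 mm). Same axes as the rail
- point_blue (a point): point on the bar's axis at the blue mark: a blue band 12 mm wide painted on the bar (no obstacle) with a blue tab on the base strip below it, about rail y = 150 mm. Same axes as the rail
- point_green (a point): point on the bar's axis at the green mark: a green band 12 mm wide painted on the bar (no obstacle) with a green tab on the base strip below it, about rail y = 58 mm. Same axes as the rail
- point_yellow (a point): point on the bar's axis at the yellow mark: a yellow band 12 mm wide painted on the bar (no obstacle) with a yellow tab on the base strip below it, about rail y = -34 mm. Same axes as the rail
- carrier_blue: blue carrier (may be absent), 0.25 kg, stands loose and upright on a blue foot 64 mm (x) by 56 mm (y), 8 mm thick, with a brass bangle fixed on it. A steel strap (x = -21 to -17 mm, 24 mm wide) rises to a hook with a fin on top. Total height 163 mm. Origin: underside, below the fin; z up, the hook opens to +x. Starts turned at most 0.5 rad, hook opening away from the robot
- seat_blue (a point): point (0, 0, 105 mm) of the blue carrier, on the bar's axis when it hangs seated. The hook is an inverted V of steel 30 mm wide (y), with a lip at x = +17 to +22 mm down to z = 93 mm. To hook it on, come from the robot's side with the carrier 18 mm or more above seated height and move it to +x, the bar passing under the lip, then lower it
- fin_blue (a point): grip point (0, 0, 144 mm) of the blue carrier, in its upright blue grip fin, 10 mm thick (x), 30 mm wide (y), from z = 120 to 163 mm; same axes as the carrier; a gripper from above closes along x
- carrier_green: green carrier (may be absent), 0.25 kg, stands loose and upright on a green foot 64 mm (x) by 56 mm (y), 8 mm thick, with a brass bangle fixed on it. A steel strap (x = -21 to -17 mm, 24 mm wide) rises to a hook with a fin on top. Total height 163 mm. Origin: underside, below the fin; z up, the hook opens to +x. Starts turned at most 0.5 rad, hook opening away from the robot
- seat_green (a point): point (0, 0, 105 mm) of the green carrier, on the bar's axis when it hangs seated. The hook is an inverted V of steel 30 mm wide (y), with a lip at x = +17 to +22 mm down to z = 93 mm. To hook it on, come from the robot's side with the carrier 18 mm or more above seated height and move it to +x, the bar passing under the lip, then lower it
- fin_green (a point): grip point (0, 0, 144 mm) of the green carrier, in its upright green grip fin, 10 mm thick (x), 30 mm wide (y), from z = 120 to 163 mm; same axes as the carrier; a gripper from above closes along x
- carrier_yellow: yellow carrier (may be absent), 0.25 kg, stands loose and upright on a yellow foot 64 mm (x) by 56 mm (y), 8 mm thick, with a brass bangle fixed on it. A steel strap (x = -21 to -17 mm, 24 mm wide) rises to a hook with a fin on top. Total height 163 mm. Origin: underside, below the fin; z up, the hook opens to +x. Starts turned at most 0.5 rad, hook opening away from the robot
- seat_yellow (a point): point (0, 0, 105 mm) of the yellow carrier, on the bar's axis when it hangs seated. The hook is an inverted V of steel 30 mm wide (y), with a lip at x = +17 to +22 mm down to z = 93 mm. To hook it on, come from the robot's side with the carrier 18 mm or more above seated height and move it to +x, the bar passing under the lip, then lower it
- fin_yellow (a point): grip point (0, 0, 144 mm) of the yellow carrier, in its upright yellow grip fin, 10 mm thick (x), 30 mm wide (y), from z = 120 to 163 mm; same axes as the carrier; a gripper from above closes along x
- reject_1: reject bangle (may be absent): dark steel ring lying flat and loose, outside diameter 68 mm, inside 52 mm, 14 mm high, 60 g; can be pinched across its 8 mm wall. Origin: centre of the underside
- reject_2: reject bangle (may be absent): dark steel ring lying flat and loose, outside diameter 68 mm, inside 52 mm, 14 mm high, 60 g; can be pinched across its 8 mm wall. Origin: centre of the underside
- reject_3: reject bangle (may be absent): dark steel ring lying flat and loose, outside diameter 68 mm, inside 52 mm, 14 mm high, 60 g; can be pinched across its 8 mm wall. Origin: centre of the underside
- scrap_box: red open scrap box, fixed, 170 mm (x) by 150 mm (y), 75 mm high, walls and floor 4 to 5 mm. Origin: centre of the underside
- glue_bottle: white bottle 38 mm thick, 110 mm high, stands behind the rail; loose bystander. Origin: underside
- jar: amber jar with blue cap, 72 mm thick, 85 mm high, beyond the scrap box at the left end of the rail; loose bystander. Origin: underside
- screwdriver: orange screwdriver 150 mm long, lies before the rail; loose bystander. Origin: underside
- bench_block: steel block 65 x 65 x 20 mm behind the rail; loose bystander. Origin: underside
- marker_pen: black pen 130 mm long, 14 mm high, lies before the rail; loose bystander. Origin: underside
Not all that is in view belongs to the job. What is shaped like the reject_2 but purple is not meant. What is shaped like the carrier_blue but orange is not meant.

How it is judged (in metres and radians):
On the way, in this order (a step that is already met when the one before it is completed fails the run):
1. the blue carrier is hooked over the bar in the loading bay (x of seat_blue in the frame of bay between -0.01 and 0.01 m and z of seat_blue in the frame of bay between -0.007 and 0.007 m and y of seat_blue in the frame of bay between -0.032 and 0.032 m), for 0.2 s.
2. the blue carrier has been slid to the blue mark (distance between seat_blue and point_blue below 0.014 m), for 0.2 s.
3. the green carrier is hooked over the bar in the loading bay (x of seat_green in the frame of bay between -0.01 and 0.01 m and z of seat_green in the frame of bay between -0.007 and 0.007 m and y of seat_green in the frame of bay between -0.032 and 0.032 m), for 0.2 s.
4. the green carrier has been slid to the green mark (distance between seat_green and point_green below 0.014 m), for 0.2 s.
5. the yellow carrier is hooked over the bar in the loading bay (x of seat_yellow in the frame of bay between -0.01 and 0.01 m and z of seat_yellow in the frame of bay between -0.007 and 0.007 m and y of seat_yellow in the frame of bay between -0.032 and 0.032 m), for 0.2 s.
6. the yellow carrier has been slid to the yellow mark (distance between seat_yellow and point_yellow below 0.014 m), for 0.2 s.
At the end, for the whole second after the job is handed in: every carrier that is present hangs still on the bar, its seat point within 14 mm of the point of its own mark, upright within 0.2 rad; every reject bangle that is present lies still inside the scrap box, below its rim (distance between seat_blue and point_blue below 0.014 m and angle between each of carrier_blue, carrier_green, carrier_yellow's own z axis and vertical below 0.2 rad and linear speed of each of carrier_blue, carrier_green, carrier_yellow, reject_1, reject_2, reject_3 below 0.03 m/s and contact force between each of carrier_blue, carrier_green, carrier_yellow and rail above 0.5 N and distance between seat_green and point_green below 0.014 m and distance between seat_yellow and point_yellow below 0.014 m and x of reject_1 in the frame of scrap_box between -0.085 and 0.085 m and y of reject_1 in the frame of scrap_box between -0.075 and 0.075 m and height (world z) of each of reject_1, reject_2, reject_3 below 0.07 m and x of reject_2 in the frame of scrap_box between -0.085 and 0.085 m and y of reject_2 in the frame of scrap_box between -0.075 and 0.075 m and x of reject_3 in the frame of scrap_box between -0.085 and 0.085 m and y of reject_3 in the frame of scrap_box between -0.075 and 0.075 m); the robot touches nothing.
It fails at once if the blue carrier is unhooked, or hooked on from above, outside the loading bay (raised 22 to 50 mm off its seat right over the bar beyond the bay) (y of seat_blue in the frame of bay above 0.05 m and x of seat_blue in the frame of bay between -0.02 and 0.02 m and z of seat_blue in the frame of bay between 0.022 and 0.05 m).
It fails at once if the green carrier is unhooked, or hooked on from above, outside the loading bay (raised 22 to 50 mm off its seat right over the bar beyond the bay) (y of seat_green in the frame of bay above 0.05 m and x of seat_green in the frame of bay between -0.02 and 0.02 m and z of seat_green in the frame of bay between 0.022 and 0.05 m).
It fails at once if the yellow carrier is unhooked, or hooked on from above, outside the loading bay (raised 22 to 50 mm off its seat right over the bar beyond the bay) (y of seat_yellow in the frame of bay above 0.05 m and x of seat_yellow in the frame of bay between -0.02 and 0.02 m and z of seat_yellow in the frame of bay between 0.022 and 0.05 m).
It fails at once if one of the other things on the bench (bottle, jar, screwdriver, block, pen) is shifted by more than 40 mm (distance of any of glue_bottle, jar, screwdriver, bench_block, marker_pen from where it was at the start of the episode above 0.04 m).
Of carrier_blue, carrier_green, carrier_yellow only 2 to 3 are there at a start; the rules pass over those that are not, and their reading is None.
Of reject_1, reject_2, reject_3 only 2 to 3 are there at a start; the rules pass over those that are not, and their reading is None.
At some moment in a run one of reject_1, reject_2, reject_3 may be knocked a few centimetres aside while the robot is not near it.
It also fails if it takes over 210 s, if anything falls off the work surface, if the arm or the gripper's body presses on something with over 40 N, if the wrist force passes 120 N, or if a joint passes its speed limit or range.

ROBOT

A 7-joint arm with a two-finger parallel gripper is mounted at the origin on the work surface. World frame = base frame: x ahead of the robot, y to its left, z up, the work surface at z = 0. Lengths are in m, angles in degrees, forces in N, time in s.
With the tool pointing down it reaches from about 0.425 to 0.875 m from the base axis. Payload 8.4 kg.
Tool frame: the origin (TCP) lies at the very end of the fingers, on their centre line; the grasp point (between the pads) lies 19 mm behind it; z points along the fingers, y is the line along which they close (so a half turn about z gives the same grasp; the last joint's range is limited). The gripper opens to 85 mm and grips with 20 to 120 N. Pads are 22 mm wide; open, the fingers measure 114 mm over their backs; the gripper's body (76 mm by 85 mm) begins 54 mm behind the grasp point. The pads swing forward as they close: fully open they stand 13 mm farther back than shut.
Start: joints at [65.478, 19.091, 2.286, 83.961, -0.768, 76.965, -3.352], TCP at [0.21, -0.615, 0.202] pointing down, gripper open.
Joint ranges: [-147.57, 147.57], [-21.85, 119.76], [-74.77, 79.35], [14.55, 137.4], [-85.83, 265.84], [4.83, 119.75], [-152.11, 152.11]. Speed limits (degrees/s): [127.2, 127.2, 159.86, 159.86, 180, 180, 180].

INTERFACE

Orientations are given as [roll, pitch, yaw] about the fixed x, y, z axes, in that order (R = Rz(yaw) Ry(pitch) Rx(roll)).
In Python, from bench import manip gives the robot as it stands.
- The arm moves only by the tool servo_tool, never from a script. Its argument "commands" is a list of rows, each a list of 5 numbers: the opening, from 0 (shut) to 1 (fully open), then the shift along the tool's x, y, z in cm, then the turn about the tool's z in rad. In form: [[hand, x, y, z, roll], ...]. A call has 1 to 12 rows; each row shifts and turns the commanded pose from where the row before left it, along the tool's axes as they then stand; what a row does not reach is not made up. A row lasts 1/10 s, in which the tool goes at most 50 mm and 8.59 degrees, less where a joint would pass 70% of its speed; a pose out of reach is approached as far as the arm can. A call with a gripper value outside its range is refused whole. The fingers move at their own pace and stop on an object; the grip force is fixed at half the most. Time passes only in rows, so rows that do not move let the fingers close. It gives the time, the measured TCP pose, the force, the opening and the grip force at its end, in the units of the state.
- manip.observe(): the state, without advancing time (a new reading comes with each control period).
- manip.snapshot(name): name is "scene" or "side" or "wrist"; returns a dict with "pixels" (384x512x3 uint8, red, green, blue), "depth" (384x512 float32, m along the optical axis (not along the pixel's ray), 0 where there is no reading), "fov_y" (degrees; the focal length in pixels is half the picture's height over the tangent of half this angle, whatever the lens; pixels are square), "cx", "cy" (the principal point, pixels), "rvec" (rotation vector, rad) and "tvec" (3), from world to camera coordinates, as OpenCV has them. Camera axes: x right, y down, z forward; pixel columns grow to the right and rows downward; lengths in m; the calibration is good to about 2 mm. A picture is of the moment at which its call begins.
- manip.finish_job(): hands the job in; it is judged then, once.
The state is a dict: "clock": time; "q": joint angles; "qvel": joint speeds; "joint_efforts": joint torques, N m; "position": TCP position; "tool_rot": TCP orientation; "wrist_force": force on the tool from outside, world axes, zero at the start; "ft_torque": the same for the moment, N m; "finger_gap": finger opening in m; "grasp_force": force on a finger pad.
Only numpy, scipy, OpenCV 4.12 (cv2) and the standard library are available. Lean on these libraries where they do the work, as an engineer would, in place of code of your own. Each camera call takes 0.05 s, during which the arm holds its last target. There are 200 camera calls.

## Working session

There is one attempt and no reset: what is moved stays moved. The work goes in short steps, Python scripts to look and compute and a tool call to move; the robot and the scene stay as the last step left them, time stands still between calls to the robot, and variables do not carry over. Pictures are saved under pics/ and viewed, at most 14 in all, crops included, and the job is handed in when it is done.

Besides the shell and the picture viewer there is one more tool, called as name(argument=value, ...) on one line, values as JSON. servo_tool: Moves the arm, as the interface text tells. Its arguments: {"type":"object","properties":{"commands":{"type":"array"}},"required":["commands"]}

```bash
mkdir -p pics; ls
cat > h.py <<'E'
import numpy as np, cv2
from bench import manip
def snap(n):
    s=manip.snapshot(n); s['R']=cv2.Rodrigues(np.array(s['rvec'],float))[0]; s['t']=np.array(s['tvec'],float).ravel()
    s['f']=s['pixels'].shape[0]/2/np.tan(np.radians(s['fov_y'])/2); return s
def save(s,name): cv2.imwrite('pics/'+name,cv2.cvtColor(s['pixels'],cv2.COLOR_RGB2BGR))
def plane(s,u,v,z):
    d=s['R'].T@np.array([(u-s['cx'])/s['f'],(v-s['cy'])/s['f'],1.]); c=-s['R'].T@s['t']
    return c+d*(z-c[2])/d[2]
def cloud(s):
    H,W=s['depth'].shape; v,u=np.mgrid[:H,:W]; d=s['depth'].astype(float)
    P=np.stack([(u-s['cx'])/s['f']*d,(v-s['cy'])/s['f']*d,d],-1)
    return (P-s['t'])@s['R']
E
python3 - <<'E'
from h import *
for n in ['scene','side','wrist']:
    s=snap(n); save(s,n+'0.png'); print(n,s['fov_y'],(-s['R'].T@s['t']).round(3),s['R'][2].round(3))
print(manip.observe())
E
```

```text
pics
scene 45.355122452520234 [1.218 0.229 1.162] [-0.528 -0.175 -0.831]
side 52.55289321968331 [ 0.473 -0.624  0.832] [ 0.094  0.644 -0.76 ]
wrist 64.60950811767941 [ 0.282 -0.592  0.372] [-0.283 -0.093 -0.955]
{'clock': 0.15, 'q': array([65.47787298, 19.12260591,  2.28534282, 83.99635436, -0.76691287,
       76.96628101, -3.35051124]), 'qvel': array([-0.12901379, -0.10308489,  0.05243037, -0.22558914, -0.07625511,
       -0.01956061,  0.11119831]), 'joint_efforts': array([ 2.78625856e-03, -6.59045291e+01,  1.36741139e+00, -4.05869436e+01,
        1.68533233e-02,  9.63798899e-03, -1.60313704e-05]), 'position': array([ 0.20973131, -0.61484185,  0.20125033]), 'tool_rot': array([-1.79930213e+02,  5.62585788e-03,  1.88383783e+01]), 'wrist_force': array([ 0.41211945,  0.43465342, -0.44021617]), 'ft_torque': array([0.00991658, 0.00125288, 0.01741324]), 'grasp_force': 0.0, 'finger_gap': 0.0855662608960661}
```

View pics/scene0.png

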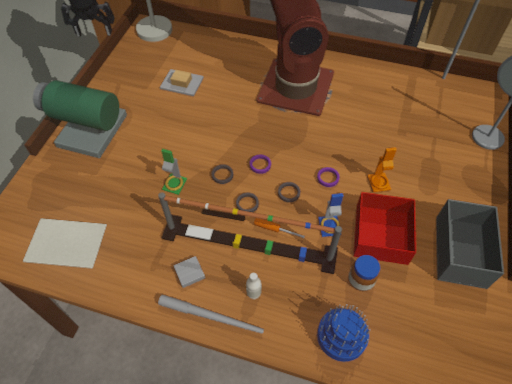

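View pics/side0.png

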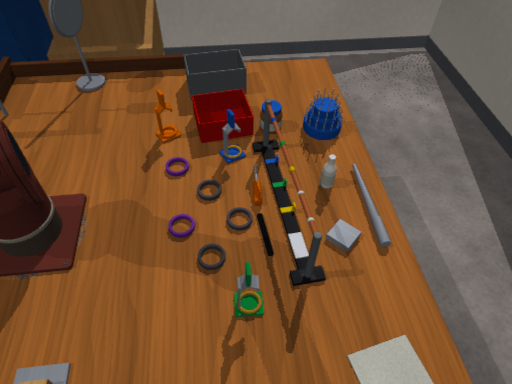

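The scene view shows these candidates:

- **Carriers:** blue at (333,208), green at (170,168). The orange one at (382,170) is the decoy. There is no yellow carrier.
- **Dark rejects:** (221,173), (247,203) and (289,191). The purple rings at (260,163) and (328,177) are decoys.
- **Scrap box:** red, at (386,228). The grey box is not it.
- **Rail:** runs from (168,205) to (335,240), with the bay at the left, which is -y.

```bash
cat > meas.py <<'E'
from h import *
def hsv(s): return cv2.cvtColor(s['pixels'],cv2.COLOR_RGB2HSV).astype(int)
RNG={'blue':(105,125,130,60),'green':(50,80,110,50),'yellow':(24,34,150,110),'red':(0,4,170,70)}
def mask(s,c):
    h=hsv(s); a,b,sm,vm=RNG[c]; return (h[...,0]>=a)&(h[...,0]<=b)&(h[...,1]>sm)&(h[...,2]>vm)
def rings(s):
    P=cloud(s); h=hsv(s)
    m=((P[...,2]>.008)&(P[...,2]<.02)&(h[...,2]<110)&(h[...,1]<110)&(P[...,0]>.3)&(P[...,0]<.75)&(abs(P[...,1])<.5)).astype(np.uint8)
    n,l,st,ce=cv2.connectedComponentsWithStats(m,connectivity=8); out=[]
    for i in range(1,n):
        if st[i,4]>40:
            q=P[l==i]; xy=q[:,:2].astype(np.float32); c,r=cv2.minEnclosingCircle(xy)
            out.append((ce[i].round(0),st[i,4],np.round(c,4),round(r,4),np.median(q[:,2]).round(4)))
    return out
E
python3 - <<'E'
from meas import *
for n in ['scene','side']:
    s=snap(n); P=cloud(s); h=hsv(s); print('==',n)
    Z=P[...,2]
    reg=(P[...,0]>.3)&(P[...,0]<.9)&(abs(P[...,1])<.6)
    for r in rings(s): print('ring',*r)
    for c in ['blue','green','yellow','red']:
        m=(mask(s,c)&reg).astype(np.uint8)
        k,l,st,ce=cv2.connectedComponentsWithStats(m,connectivity=8)
        for i in range(1,k):
            if st[i,4]>7:
                q=P[l==i]; print(c,ce[i].round(1),st[i,4],'med',np.median(q,0).round(4),'min',q.min(0).round(3),'max',q.max(0).round(3), 'ray165',plane(s,*ce[i],.165).round(4)[:2],'ray12',plane(s,*ce[i],.012).round(4)[:2])
    cop=reg&(Z>.155)&(Z<.18)&(P[...,0]>.5)&(h[...,0]<20)&(h[...,1]>90)
    q=P[cop]; print('bar',len(q))
    if len(q)>20:
        for _ in range(3):
            a=np.polyfit(q[:,1],q[:,0],1); r=q[:,0]-np.polyval(a,q[:,1]); q=q[abs(r)<.012]
        print(a,np.median(q[:,2]),q[:,1].min(),q[:,1].max())
E
```

```text
== scene
ring [222. 173.] 137 [ 0.4478 -0.1218] 0.0358 0.0142
ring [288. 192.] 152 [0.4533 0.0914] 0.035 0.0138
ring [247. 201.] 144 [ 0.5264 -0.0161] 0.0337 0.0143
ring [176. 227.] 206 [ 0.6653 -0.1891] 0.0397 0.0131
ring [221. 237.] 204 [ 0.6604 -0.0481] 0.0359 0.0129
ring [252. 243.] 199 [0.6513 0.0421] 0.0371 0.0127
ring [286. 250.] 257 [0.6469 0.1351] 0.0428 0.0132
ring [321. 260.] 317 [0.6369 0.2368] 0.0504 0.013
blue [336.1 199.3] 111 med [0.5309 0.2339 0.1464] min [0.522 0.221 0.117] max [0.538 0.247 0.168] ray165 [0.5427 0.2341] ray12 [0.439  0.2348]
blue [320.  218.5] 11 med [0.5154 0.2042 0.0091] min [0.51  0.2   0.007] max [0.524 0.207 0.012] ray165 [0.6108 0.2071] ray12 [0.5176 0.2038]
blue [329.8 223.3] 71 med [0.5234 0.2339 0.0089] min [0.508 0.218 0.   ] max [0.534 0.25  0.015] ray165 [0.6174 0.2335] ray12 [0.5252 0.2342]
blue [307.4 225.1] 19 med [0.6428 0.1818 0.1713] min [0.636 0.177 0.166] max [0.647 0.187 0.173] ray165 [0.6388 0.1815] ray12 [0.5498 0.1742]
blue [326.  233.9] 31 med [0.5592 0.2292 0.0086] min [0.556 0.218 0.003] max [0.634 0.247 0.141] ray165 [0.6
[... 4301 characters left out ...]
248.7 301.8] 202 med [ 0.5228 -0.2499  0.0079] min [ 0.502 -0.266  0.004] max [ 0.542 -0.232  0.04 ] ray165 [ 0.5134 -0.3208] ray12 [ 0.5226 -0.2514]
yellow [291.3 168.2] 18 med [ 0.6507 -0.0034  0.1709] min [ 0.646 -0.008  0.166] max [0.657 0.003 0.173] ray165 [0.6525 0.0019] ray12 [0.6937 0.1454]
yellow [287.5 208.3] 74 med [ 0.6556 -0.0028  0.0142] min [ 0.636 -0.013  0.009] max [0.674 0.008 0.03 ] ray165 [ 0.6218 -0.1165] ray12 [ 6.559e-01 -2.000e-04]
red [221.4 113.5] 2237 med [0.4988 0.4223 0.0344] min [ 0.412  0.295 -0.002] max [0.599 0.542 0.079] ray165 [0.5015 0.2246] ray12 [0.508  0.4192]
bar 598
[-0.07957871  0.65194792] 0.16968495591582694 -0.20484046251253002 0.26197268702423715
```

Run:
```python
import cv2,numpy as np
a=cv2.imread('pics/scene0.png')[130:270,140:420]; b=cv2.imread('pics/side0.png')[70:320,140:350]
a=cv2.resize(a,(800,400),interpolation=3); cv2.imwrite('pics/crop0.png',a)
```

```text
(no output)
```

View pics/crop0.png

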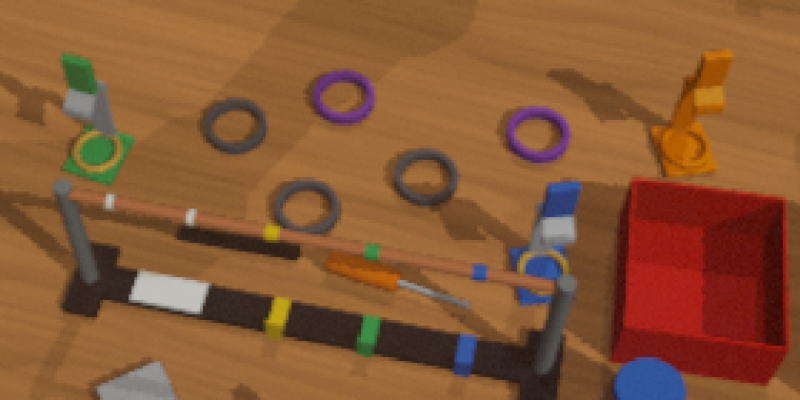

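```bash
cat > yaw.py <<'E'
from meas import *
def carrier(s,c,ctr):
    P=cloud(s); m=mask(s,c)&(np.hypot(P[...,0]-ctr[0],P[...,1]-ctr[1])<.06)
    q=P[m&(P[...,2]>.125)]; 
    e,v=np.linalg.eigh(np.cov(q[:,:2].T)); w=v[:,1]*np.sign(v[1,1])
    fy=np.degrees(np.arctan2(-w[0],w[1])); d=(q[:,:2]@w); 
    # foot
    f=m&(P[...,2]<.02); vu=np.argwhere(f); pts=np.array([plane(s,u,v_,.008)[:2] for v_,u in vu],np.float32)
    r=cv2.minAreaRect(pts)
    return dict(fin=q.mean(0).round(4),fin_mid=((d.max()+d.min())/2).round(4),wid=np.ptp(d).round(4),finyaw=fy.round(1),nz=len(q),foot=np.round(r[0],4),sz=np.round(r[1],4),ang=round(r[2],1))
E
python3 - <<'E'
from yaw import *
for n in ['scene','side']:
    s=snap(n); P=cloud(s); h=hsv(s)
    for c,k in [('blue',(.528,.231)),('green',(.521,-.251))]: print(n,c,carrier(s,c,k))
    m=mask(s,'red')&(P[...,2]>.068)&(P[...,1]<.6)&(P[...,1]>.25); print('box',cv2.minAreaRect(P[m][:,:2].astype(np.float32)))
    w=(h[...,1]<60)&(h[...,2]>150)&(P[...,2]>.15)&(P[...,2]<.185)&(abs(P[...,0]-.66)<.03)&(abs(P[...,1]+.114)<.08)
    k,l,st,ce=cv2.connectedComponentsWithStats(w.astype(np.uint8),connectivity=8)
    print('bands',[(np.median(P[l==i],0).round(4),st[i,4]) for i in range(1,k)])
    w=(h[...,1]<60)&(h[...,2]>150)&(P[...,2]<.03)&(abs(P[...,0]-.66)<.03)&(abs(P[...,1]+.114)<.08); print('patch',P[w].mean(0))
    o=(h[...,0]>8)&(h[...,0]<18)&(h[...,1]>190)&(P[...,2]>.03)&(P[...,1]>.2)&(P[...,0]<.6)&(P[...,0]>.3)
    print('orange',np.median(P[o],0),o.sum())
E
```

```text
scene blue {'fin': array([0.5303, 0.2342, 0.1494]), 'fin_mid': np.float64(-0.0063), 'wid': np.float64(0.0271), 'finyaw': np.float64(24.5), 'nz': 97, 'foot': array([0.5309, 0.2338]), 'sz': array([0.0614, 0.0509]), 'ang': 21.5}
scene green {'fin': array([ 0.5243, -0.2486,  0.1476]), 'fin_mid': np.float64(-0.2564), 'wid': np.float64(0.0282), 'finyaw': np.float64(0.7), 'nz': 93, 'foot': array([ 0.5251, -0.251 ]), 'sz': array([0.054 , 0.0624]), 'ang': 89.2}
box ((0.5109022259712219, 0.38001230359077454), (0.1728646457195282, 0.15080030262470245), 7.5740275382995605)
bands [(array([ 0.6664, -0.1536,  0.1723]), np.int32(13)), (array([ 0.6634, -0.0779,  0.1712]), np.int32(13))]
patch [ 0.66225398 -0.1159933   0.01410326]
orange [0.33468447 0.34110526 0.11391862] 280
side blue {'fin': array([0.5257, 0.2288, 0.1489]), 'fin_mid': np.float64(-0.0091), 'wid': np.float64(0.0309), 'finyaw': np.float64(24.7), 'nz': 85, 'foot': array([0.5266, 0.2298]), 'sz': array([0.062 , 0.0577]), 'ang': 22.4}
side green {'fin': array([ 0.5192, -0.2576,  0.1541]), 'fin_mid': np.float64(-0.2315), 'wid': np.float64(0.0311), 'finyaw': np.float64(-2.3), 'nz': 106, 'foot': array([ 0.5213, -0.2527]), 'sz': array([0.0562, 0.0622]), 'ang': 87.6}
box ((0.5083476305007935, 0.3799929618835449), (0.16849645972251892, 0.15614132583141327), 6.848811149597168)
bands [(array([ 0.6589, -0.0775,  0.1725]), np.int32(10)), (array([ 0.6648, -0.1545,  0.1721]), np.int32(11))]
patch [ 0.66182378 -0.11590748  0.01306736]
orange [0.32799386 0.33999419 0.10699237] 289
```

Measured positions agree across the two views and with the stated sizes:

| Thing | Position (m) | Yaw |
|---|---|---|
| Blue carrier | (0.5285, 0.232) | 23.5° |
| Green carrier | (0.522, -0.252) | -1.5° |
| Bay | (0.663, -0.116) | rail yaw 4.5° |

Now I'll move toward blue.

servo_tool(commands=[[1,3.27,-2.09,-0.4,0],[1,3.27,-2.09,-0.4,0],[1,3.27,-2.09,-0.4,0],[1,3.27,-2.09,-0.4,0],[1,3.27,-2.09,-0.4,0],[1,3.27,-2.09,-0.4,0],[1,3.27,-2.09,-0.4,0],[1,3.27,-2.09,-0.4,0],[1,3.27,-2.09,-0.4,0],[1,3.27,-2.09,-0.4,0],[1,3.27,-2.09,-0.4,0],[1,3.27,-2.09,-0.4,0]])

```text
clock: 1.55
position: [0.501, -0.2498, 0.2503]
tool_rot: [180.0, -0.0, 18.8]
wrist_force: [0.6, -0.3, 0.4]
finger_gap: 0.0857
grasp_force: 0.0
```

servo_tool(commands=[[1,0,0,0,-0.138],[1,0,0,0,-0.138],[1,0,0,0,-0.138],[1,0,0,0,-0.138],[1,0,0,0,-0.138],[1,0,0,0,-0.138],[1,0,0,0,-0.138],[1,0,0,0,-0.138],[1,0,0,0,-0.138],[1,0,0,0,-0.138],[1,0,0,0,-0.138],[1,0,0,0,-0.138]])

```text
clock: 2.75
position: [0.5002, -0.2511, 0.25]
tool_rot: [-180.0, -0.0, 114.0]
wrist_force: [0.7, 0.4, -0.9]
finger_gap: 0.0853
grasp_force: 0.0
```

servo_tool(commands=[[1,3.58,1.85,0,0],[1,3.58,1.85,0,0],[1,3.58,1.85,0,0],[1,3.58,1.85,0,0],[1,3.58,1.85,0,0],[1,3.58,1.85,0,0],[1,3.58,1.85,0,0],[1,3.58,1.85,0,0],[1,3.58,1.85,0,0],[1,3.58,1.85,0,0],[1,3.58,1.85,0,0],[1,3.58,1.85,0,0]])

```text
clock: 3.95
position: [0.5307, 0.233, 0.2501]
tool_rot: [180.0, 0.0, 113.7]
wrist_force: [0.8, -0.6, 0.4]
finger_gap: 0.0852
grasp_force: 0.0
```

Run:
```python
from yaw import *
s=snap('wrist'); save(s,'w1.png'); print(carrier(s,'blue',(.528,.231)), manip.observe()['position'])
```

```text
{'fin': array([0.5264, 0.2366, 0.1611]), 'fin_mid': np.float64(-0.1065), 'wid': np.float64(0.035), 'finyaw': np.float64(34.3), 'nz': 379, 'foot': array([0.5286, 0.2353]), 'sz': array([0.0615, 0.0525]), 'ang': 22.2} [0.52889271 0.2405048  0.25000812]
```

View pics/w1.png

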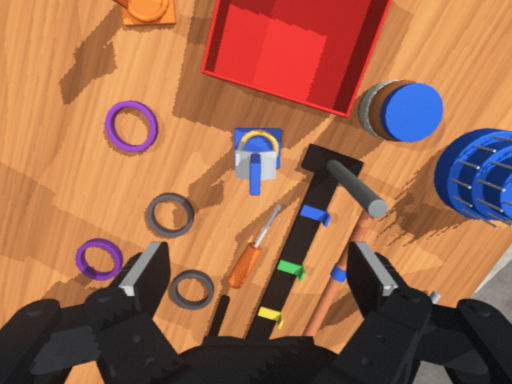

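The wrist view shows the blue fin at (255,175) between the fingers, with the yellow ring on its foot at (258,145). I'll re-measure now that the arm has settled.

```bash
cat >> yaw.py <<'E'
def fintop(s,c,ctr,z=.163,tol=.004):
    P=cloud(s); m=mask(s,c)&(np.hypot(P[...,0]-ctr[0],P[...,1]-ctr[1])<.06)&(abs(P[...,2]-z)<tol)
    pts=np.array([plane(s,u,v,z)[:2] for v,u in np.argwhere(m)],np.float32)
    return [np.round(x,4) for x in cv2.minAreaRect(pts)], len(pts)
E
python3 - <<'E'
from yaw import *
s=snap('wrist'); print(fintop(s,'blue',(.528,.231)),carrier(s,'blue',(.528,.231)), manip.observe()['position'],manip.observe()['tool_rot'])
E
```

```text
([array([0.5269, 0.2346]), array([0.008 , 0.0289]), np.float64(23.5789)], 292) {'fin': array([0.5257, 0.2369, 0.1588]), 'fin_mid': np.float64(0.0154), 'wid': np.float64(0.0286), 'finyaw': np.float64(22.4), 'nz': 363, 'foot': array([0.5284, 0.2354]), 'sz': array([0.0611, 0.0527]), 'ang': 22.5} [0.52890504 0.23802776 0.24996868] [179.9629692   -0.19037366 114.16671145]
```

servo_tool(commands=[[1,-0.3,-0.2,2.0,0],[1,0,0,2.5,0],[1,0,0,2.5,0],[1,0,0,2.5,0],[1,0,0,2.0,0],[1,0,0,1.0,0],[1,0,0,0,0],[0,0,0,0,0],[0,0,0,0,0],[0,0,0,0,0],[0,0,0,0,0],[0,0,0,0,0]])

```text
clock: 5.25
position: [0.5302, 0.228, 0.1253]
tool_rot: [180.0, 0.0, 113.7]
wrist_force: [-0.1, 0.3, -0.4]
finger_gap: 0.0124
grasp_force: 0.0
```

servo_tool(commands=[[0,0,0,0,0],[0,0,0,0,0],[0,0,0,0,0]])

```text
clock: 5.55
position: [0.5303, 0.228, 0.1254]
tool_rot: [180.0, 0.0, 113.7]
wrist_force: [-1.1, -0.9, 6.7]
finger_gap: 0.0078
grasp_force: 59.6
```

servo_tool(commands=[[0,0,0,-1.5,0],[0,0,0,-2.5,0],[0,0,0,-2.5,0],[0,0,0,-2.5,0],[0,0,0,0,0.08],[0,0,0,0,0.09],[0,0,0,0,0.09],[0,0,0,0,0.075],[0,0,0,0,0]])

```text
clock: 6.45
position: [0.5299, 0.228, 0.2154]
tool_rot: [-180.0, -0.0, 94.5]
wrist_force: [0.4, -0.3, -2.6]
finger_gap: 0.008
grasp_force: 58.8
```

servo_tool(commands=[[0,-2.0,0.43,0,0],[0,-3.9,0.43,0,0],[0,-3.9,0.43,0,0],[0,-3.9,0.43,0,0],[0,-3.9,0.43,0,0],[0,-3.9,0.43,0,0],[0,-3.9,0.43,0,0],[0,-3.9,0.43,0,0],[0,-3.5,0.43,0,0],[0,-2.0,0.43,0,0],[0,0,0,0,0],[0,0,0,0,0]])

```text
clock: 7.65
position: [0.6005, -0.1144, 0.2148]
tool_rot: [-180.0, -0.1, 94.6]
wrist_force: [0.6, 0.3, -2.4]
finger_gap: 0.0078
grasp_force: 58.8
```

```bash
cat >> yaw.py <<'E'
B=np.array([.6632,-.1157,.165]); YAW=np.radians(4.5)
def rail(p): d=np.asarray(p)-np.r_[B[:2],0][:len(p)]; return np.array([d[0]*np.cos(YAW)+d[1]*np.sin(YAW),-d[0]*np.sin(YAW)+d[1]*np.cos(YAW)]).round(4)
E
python3 - <<'E'
from yaw import *
o=manip.observe(); p=o['position']; print(p,o['tool_rot'],o['wrist_force'])
for n in ['scene','side','wrist']:
    s=snap(n); print(n,fintop(s,'blue',p[:2],p[2]+.038,.006)); save(s,n+'2.png')
    try: print(carrier(s,'blue',p[:2]))
    except Exception as e: print(e)
E
```

```text
[ 0.60045071 -0.11436026  0.21480097] [-1.79981250e+02 -8.59688384e-02  9.46151333e+01] [ 0.55162479  0.34137404 -2.38986719]
scene ([array([ 0.6012, -0.0986]), array([0.0129, 0.0099]), np.float64(20.8821)], 17)
OpenCV(4.12.0) /io/opencv/modules/imgproc/src/convhull.cpp:143: error: (-215:Assertion failed) total >= 0 && (depth == CV_32F || depth == CV_32S) in function 'convexHull'

side ([array([ 0.6011, -0.1173]), array([0.0189, 0.004 ]), np.float64(80.2459)], 14)
{'fin': array([ 0.598 , -0.1185,  0.2426]), 'fin_mid': np.float64(-0.5918), 'wid': np.float64(0.0749), 'finyaw': np.float64(63.1), 'nz': 94, 'foot': array([ 0.582 , -0.0754]), 'sz': array([0., 0.]), 'ang': 0.0}
wrist ([array([ 0.5999, -0.1053]), array([0.0096, 0.0299]), np.float64(4.7086)], 974)
{'fin': array([ 0.5996, -0.1017,  0.2459]), 'fin_mid': np.float64(-0.1507), 'wid': np.float64(0.0293), 'finyaw': np.float64(4.2), 'nz': 1369, 'foot': array([ 0.5869, -0.0915]), 'sz': array([0.0112, 0.    ]), 'ang': 4.7}
```

View pics/side2.png

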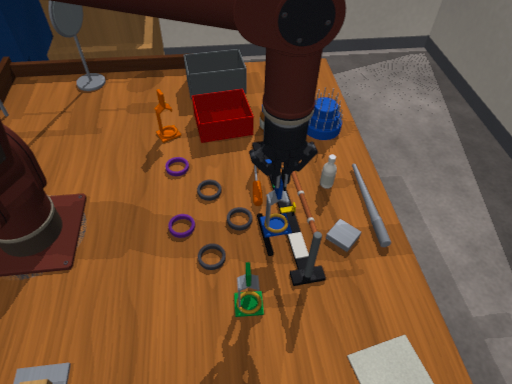

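The side view shows the blue carrier held at (280,215), in front of the bay (white patch at (298,245)). I'll measure the offset between carrier and tool from the foot.

```bash
cat >> yaw.py <<'E'
def foot(s,c,p,zt):
    P=cloud(s); m=mask(s,c)&(np.hypot(P[...,0]-p[0],P[...,1]-p[1])<.06)&(abs(P[...,2]-zt)<.012)
    pts=np.array([plane(s,u,v,zt)[:2] for v,u in np.argwhere(m)],np.float32)
    r=cv2.minAreaRect(pts); return rail(r[0]),np.round(r[1],4),round(r[2],1),len(pts)
E
python3 - <<'E'
from yaw import *
o=manip.observe(); p=o['position']; print(p,'tool rail',rail(p[:2]))
for n in ['scene','side','wrist']:
    s=snap(n)
    try: print(n,foot(s,'blue',p,p[2]-.125+.008), rail(fintop(s,'blue',p[:2],p[2]+.038,.006)[0][0]))
    except Exception as e: print(n,'x')
E
```

```text
[ 0.60049234 -0.11343577  0.2151362 ] tool rail [-0.0623  0.0072]
scene (array([-0.0579,  0.0153]), array([0.0619, 0.0526]), 6.3, 120) [-0.0605  0.0232]
side (array([-0.0619,  0.0114]), array([0.0633, 0.0574]), 4.0, 318) [-0.0622  0.0012]
wrist (array([-0.0608,  0.0195]), array([0.0615, 0.0423]), 4.6, 1609) [-0.0621  0.0147]
```

servo_tool(commands=[[0,-0.6,1.0,0,0],[0,-0.7,1.5,0,0],[0,0,1.5,0,0],[0,0,1.3,0,0],[0,0,0.9,0,0],[0,0,0,0,0],[0,0,0,0,0],[0,0,0,0.8,0],[0,0,0,0.8,0],[0,0,0,0.5,0],[0,0,0,0.4,0],[0,0,0,0,0]])

```text
clock: 9.15
position: [0.6628, -0.1238, 0.1891]
tool_rot: [-179.9, -0.0, 94.5]
wrist_force: [0.5, 0.4, -2.9]
finger_gap: 0.008
grasp_force: 58.8
```

servo_tool(commands=[[0,0,0,0.2,0],[0,0,0,0.1,0],[0,0,0,0,0],[0,0,0,0,0]])

```text
clock: 9.55
position: [0.6633, -0.1236, 0.1871]
tool_rot: [180.0, -0.0, 94.5]
wrist_force: [0.3, -0.6, -3.0]
finger_gap: 0.0079
grasp_force: 58.8
```

Run:
```python
from yaw import *
o=manip.observe(); p=o['position']; print(p,o['tool_rot'],'tool rail',rail(p[:2]),o['wrist_force'],o['ft_torque'])
for n in ['scene','side','wrist']:
    s=snap(n)
    try: print(n,foot(s,'blue',p,p[2]-.125+.008), rail(fintop(s,'blue',p[:2],p[2]+.038,.006)[0][0]))
    except Exception as e: print(n,'x')
```

```text
[ 0.66331926 -0.12361526  0.18706224] [ 1.79989317e+02 -5.05324769e-04  9.45243993e+01] tool rail [-0.0005 -0.0079] [ 0.33583683 -0.56976623 -3.02733663] [-0.08557722  0.0030755  -0.02476899]
scene (array([ 0.0026, -0.0013]), array([0.0651, 0.0543]), 3.1, 195) [0.0031 0.0082]
side (array([-0.0062, -0.0033]), array([0.0522, 0.0573]), 3.3, 262) [-0.0013 -0.015 ]
wrist (array([0.0013, 0.006 ]), array([0.0617, 0.0403]), 4.5, 982) [-0.0004  0.0002]
```

servo_tool(commands=[[0,0,0,0.1,0],[0,0,0,0.1,0],[0,0,0,0,0],[0,0,0,0,0]])

```text
clock: 10.1
position: [0.6634, -0.1237, 0.1853]
tool_rot: [180.0, 0.0, 94.5]
wrist_force: [-0.3, -0.4, 1.5]
finger_gap: 0.0079
grasp_force: 59.3
```

servo_tool(commands=[[0,0,0,0.1,0],[0,0,0,0,0],[0,0,0,0,0]])

```text
clock: 10.4
position: [0.6638, -0.1237, 0.1853]
tool_rot: [179.9, 0.0, 94.5]
wrist_force: [-1.3, -0.4, 7.0]
finger_gap: 0.008
grasp_force: 60.0
```

Contact came at TCP z = 0.1853, which is the seated height. I'll ease up 1 mm and slide to the blue mark, 30 cm along the rail.

servo_tool(commands=[[0,0,0,-0.15,0],[0,1.0,0,0,0],[0,1.5,0,0,0],[0,1.5,0,0,0],[0,1.5,0,0,0],[0,1.5,0,0,0],[0,1.5,0,0,0],[0,1.5,0,0,0],[0,1.5,0,0,0],[0,1.5,0,0,0],[0,1.5,0,0,0],[0,0,0,0,0]])

```text
clock: 11.6
position: [0.6513, 0.0258, 0.1854]
tool_rot: [-180.0, -0.2, 94.8]
wrist_force: [1.0, 3.0, 1.0]
finger_gap: 0.0079
grasp_force: 59.3
```

servo_tool(commands=[[0,1.5,0,0,0],[0,1.5,0,0,0],[0,1.5,0,0,0],[0,1.5,0,0,0],[0,1.5,0,0,0],[0,1.5,0,0,0],[0,1.5,0,0,0],[0,1.5,0,0,0],[0,1.0,0,0,0],[0,1.0,0,0,0],[0,0,0,0,0],[0,0,0,0,0]])

```text
clock: 12.8
position: [0.6405, 0.1623, 0.1854]
tool_rot: [180.0, -0.1, 94.6]
wrist_force: [0.5, 2.3, 1.6]
finger_gap: 0.0078
grasp_force: 59.2
```

Run:
```python
from yaw import *
o=manip.observe(); p=o['position']; print(p,o['tool_rot'],'tool rail',rail(p[:2]),o['wrist_force'],o['ft_torque'])
for n in ['scene','side','wrist']:
    s=snap(n); save(s,n+'3.png')
    try: print(n,foot(s,'blue',p,p[2]-.125+.008), rail(fintop(s,'blue',p[:2],p[2]+.038,.006)[0][0]))
    except Exception as e: print(n,'x')
```

```text
[0.64048118 0.16234706 0.1853563 ] [ 1.79998680e+02 -1.19072998e-01  9.46265717e+01] tool rail [-0.0008  0.279 ] [0.51735771 2.34706002 1.56664289] [ 0.51851189 -0.28786177 -0.00055631]
scene (array([0.0053, 0.2859]), array([0.0614, 0.0543]), 5.0, 210) [0.0013 0.2947]
side (array([-0.0038,  0.2814]), array([0.0545, 0.0591]), 3.4, 167) [-0.0004  0.275 ]
wrist (array([0.0022, 0.2933]), array([0.0616, 0.0411]), 4.5, 979) [-0.001  0.286]
```

View pics/wrist3.png

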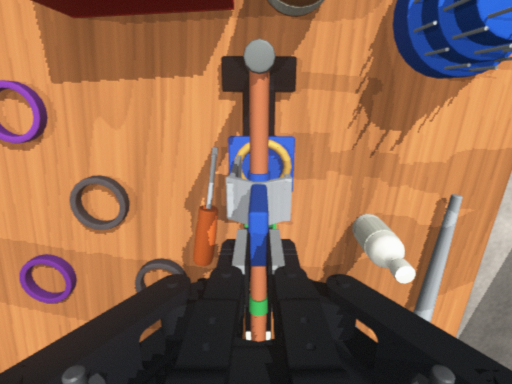

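The wrist view shows the carrier on the bar, with the blue band just ahead of it at (258,178). About 13 mm remain.

servo_tool(commands=[[0,0.7,0,0,0],[0,0.6,0,0,0],[0,0,0,0,0],[0,0,0,0,0],[0,0,0,0,0]])

```text
clock: 13.45
position: [0.6397, 0.1737, 0.1854]
tool_rot: [-180.0, -0.0, 94.5]
wrist_force: [0.2, 0.6, 0.5]
finger_gap: 0.0081
grasp_force: 59.3
```

Run:
```python
from yaw import *
o=manip.observe(); p=o['position']; print(p,o['tool_rot'],'tool rail',rail(p[:2]),o['wrist_force'])
for n in ['scene','side','wrist']:
    s=snap(n); P=cloud(s)
    try: print(n,foot(s,'blue',p,p[2]-.125+.008), rail(fintop(s,'blue',p[:2],p[2]+.038,.006)[0][0]))
    except Exception as e: print(n,'x')
```

```text
[0.63968186 0.17373178 0.18537796] [-1.79997449e+02 -3.06338828e-02  9.45347409e+01] tool rail [-0.0007  0.2904] [0.15079325 0.57426866 0.48952957]
scene (array([0.0053, 0.2972]), array([0.062 , 0.0538]), 2.8, 205) [0.0015 0.3067]
side (array([-0.0042,  0.2932]), array([0.0539, 0.0604]), 3.4, 161) [-0.0008  0.2896]
wrist (array([0.0021, 0.3047]), array([0.0617, 0.0412]), 3.8, 991) [-0.0007  0.2983]
```

servo_tool(commands=[[0.3,0,0,0,0],[0.6,0,0,0,0],[1,0,0,0,0],[1,0,0,0,0],[1,0,0,0,0],[1,0,0,0,0],[1,0,0,-1.5,0],[1,0,0,-2.5,0],[1,0,0,-3,0],[1,0,0,-1,0],[1,0,0,0,0],[1,0,0,0,0]])

```text
clock: 14.8
position: [0.6396, 0.1733, 0.2649]
tool_rot: [-180.0, 0.0, 94.5]
wrist_force: [-0.8, -0.1, -0.3]
finger_gap: 0.0854
grasp_force: 0.0
```

servo_tool(commands=[[1,-3.0,-1.0,0,0],[1,-4.0,-1.0,0,0],[1,-4.0,-1.0,0,0],[1,-4.0,-1.0,0,0],[1,-4.0,-1.0,0,0],[1,-4.0,-1.0,0,0],[1,-4.0,-1.0,0,0],[1,-4.0,-1.0,0,0],[1,-4.0,-1.0,0,0],[1,-4.0,-1.0,0,0],[1,-4.0,-1.0,0,0],[1,0,0,0,0.1]])

```text
clock: 16.0
position: [0.5606, -0.2717, 0.263]
tool_rot: [-179.8, 0.1, 88.2]
wrist_force: [-0.9, -0.4, 0.2]
finger_gap: 0.085
grasp_force: 0.0
```

Run:
```python
from yaw import *
o=manip.observe(); p=o['position']; print(p,o['tool_rot'])
q=[.6395,.1755]
for n in ['scene','side','wrist']:
    s=snap(n); save(s,n+'4.png')
    if n!='wrist': print(n,foot(s,'blue',q,.068),carrier(s,'blue',q)); print([r for r in rings(s) if r[2][0]<.56 and r[1]<260])
    try: print(fintop(s,'green',(.522,-.252)))
    except Exception: print('x')
```

```text
[ 0.56059056 -0.27170787  0.26299016] [-1.79761014e+02  9.36479890e-02  8.82409828e+01]
scene (array([0.0048, 0.2963]), array([0.0614, 0.0545]), 2.8, 204) {'fin': array([0.6429, 0.1808, 0.2065]), 'fin_mid': np.float64(0.1424), 'wid': np.float64(0.025), 'finyaw': np.float64(3.4), 'nz': 124, 'foot': array([0.6435, 0.1973]), 'sz': array([0.0129, 0.0488]), 'ang': 51.4}
[(array([222., 173.]), np.int32(130), array([ 0.4482, -0.1237]), 0.0348, np.float64(0.0136)), (array([288., 191.]), np.int32(144), array([0.4531, 0.0919]), 0.0336, np.float64(0.014)), (array([247., 201.]), np.int32(141), array([ 0.5266, -0.0163]), 0.0348, np.float64(0.0142))]
([array([ 0.5239, -0.2491]), array([0.0257, 0.0115]), np.float64(89.7976)], 27)Traceback (most recent call last):
  File "<stdin>", line 6, in <module>
  File "yaw.py", line 20, in foot
    r=cv2.minAreaRect(pts); return rail(r[0]),np.round(r[1],4),round(r[2],1),len(pts)
cv2.error: OpenCV(4.12.0) /io/opencv/modules/imgproc/src/convhull.cpp:143: error: (-215:Assertion failed) total >= 0 && (depth == CV_32F || depth == CV_32S) in function 'convexHull'
```

View pics/scene4.png

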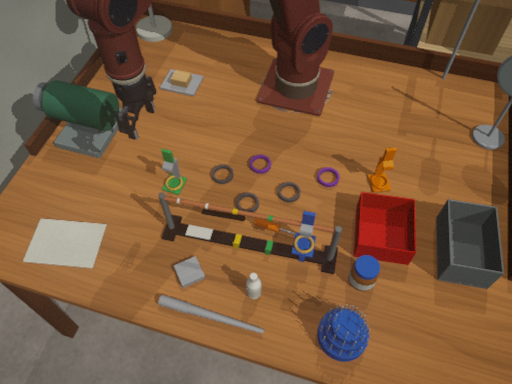

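Blue hangs at its mark, with its fin at (307,218) over the blue band. Next is green.

servo_tool(commands=[[1,0.9,-1.9,0,0],[1,0.9,-2.0,0,0],[1,0,0,0,0],[1,0,0,0,0],[1,0,0,0,0],[1,0,0,0,0]])

```text
clock: 16.7
position: [0.5259, -0.2449, 0.265]
tool_rot: [-180.0, -0.0, 88.9]
wrist_force: [-0.6, 0.3, 0.8]
finger_gap: 0.0854
grasp_force: 0.0
```

Run:
```python
from yaw import *
s=snap('wrist'); o=manip.observe(); print(o['position'],o['tool_rot'],fintop(s,'green',(.522,-.252)),carrier(s,'green',(.522,-.252)))
s=snap('side'); print([r for r in rings(s) if r[2][0]<.56 and r[1]<260])
```

```text
[ 0.52578873 -0.24500215  0.26502442] [-1.79980512e+02 -3.08280989e-02  8.88363512e+01] ([array([ 0.5207, -0.2504]), array([0.0284, 0.0085]), np.float64(88.2853)], 273) {'fin': array([ 0.5205, -0.2482,  0.1592]), 'fin_mid': np.float64(-0.2257), 'wid': np.float64(0.0283), 'finyaw': np.float64(-2.7), 'nz': 332, 'foot': array([ 0.5224, -0.2503]), 'sz': array([0.0535, 0.0626]), 'ang': 86.6}
[(array([201., 188.]), np.int32(65), array([0.4345, 0.0941]), 0.03, np.float64(0.013)), (array([239., 218.]), np.int32(195), array([ 0.5252, -0.0165]), 0.0341, np.float64(0.0133)), (array([211., 256.]), np.int32(246), array([ 0.4471, -0.1225]), 0.0346, np.float64(0.0131))]
```

servo_tool(commands=[[1,-0.6,-0.5,1.5,0.01],[1,0,0,2.5,0],[1,0,0,2.5,0],[1,0,0,2.5,0],[1,0,0,2.5,0],[1,0,0,1.5,0],[1,0,0,1.0,0],[1,0,0,0,0],[1,0,0,0,0],[0,0,0,0,0],[0,0,0,0,0],[0,0,0,0,0]])

```text
clock: 18.0
position: [0.5206, -0.2511, 0.1261]
tool_rot: [180.0, 0.0, 88.2]
wrist_force: [0.6, 0.1, -0.5]
finger_gap: 0.044
grasp_force: 0.0
```

servo_tool(commands=[[0,0,0,0,0],[0,0,0,0,0],[0,0,0,0,0],[0,0,0,0,0],[0,0,0,0,0]])

```text
clock: 18.5
position: [0.5206, -0.2511, 0.1257]
tool_rot: [180.0, 0.0, 88.2]
wrist_force: [0.3, 0.4, 2.5]
finger_gap: 0.008
grasp_force: 60.6
```

servo_tool(commands=[[0,0,0,-1.5,0],[0,0,0,-2.5,0],[0,0,0,-2.5,0],[0,0,0,-2.5,0],[0,0,0,0,-0.055],[0,0,0,0,-0.055],[0,0,0,0,0],[0,0,0,0,0],[0,0,0,0,0]])

```text
clock: 19.4
position: [0.5201, -0.2509, 0.2154]
tool_rot: [-180.0, -0.0, 94.5]
wrist_force: [-0.6, -1.4, -2.3]
finger_gap: 0.0078
grasp_force: 60.0
```

Run:
```python
from yaw import *
o=manip.observe(); p=o['position']; print(p,o['tool_rot'],'tool rail',rail(p[:2]),o['finger_gap'])
for n in ['scene','side','wrist']:
    s=snap(n)
    try: print(n,foot(s,'green',p,p[2]-.125+.008), rail(fintop(s,'green',p[:2],p[2]+.038,.006)[0][0]))
    except Exception as e: print(n,'x')
```

```text
[ 0.52005503 -0.25093252  0.21536135] [-1.79972931e+02 -1.47781024e-02  9.44547817e+01] tool rail [-0.1533 -0.1236] 0.007775355385610915
scene (array([-0.1482, -0.1228]), array([0.0621, 0.0543]), 4.7, 173) [-0.1494 -0.1117]
side (array([-0.1524, -0.1259]), array([0.0622, 0.056 ]), 4.5, 453) [-0.1527 -0.126 ]
wrist (array([-0.1513, -0.1191]), array([0.062 , 0.0461]), 4.5, 1786) [-0.1532 -0.1222]
```

servo_tool(commands=[[0,2.0,0,0,0],[0,3.5,0,0,0],[0,3.5,1.0,0,0],[0,2.3,2.0,0,0],[0,1.0,3.0,0,0],[0,0,3.0,0,0],[0,0,2.5,0,0],[0,0,2.0,0,0],[0,0,1.2,0,0],[0,0,0.6,0,0],[0,0,0,0,0],[0,0,0,0,0]])

```text
clock: 20.75
position: [0.6625, -0.1161, 0.2155]
tool_rot: [-180.0, -0.0, 94.5]
wrist_force: [0.5, 0.3, -2.2]
finger_gap: 0.0078
grasp_force: 60.0
```

servo_tool(commands=[[0,0,0,0.8,0],[0,0,0,0.8,0],[0,0,0,0.6,0],[0,0,0,0.4,0],[0,0,0,0.2,0],[0,0,0,0.1,0],[0,0,0,0,0],[0,0,0,0,0],[0,0,0,0,0]])

```text
clock: 21.65
position: [0.6632, -0.1162, 0.1867]
tool_rot: [180.0, 0.0, 94.5]
wrist_force: [-0.3, -0.7, -2.5]
finger_gap: 0.0077
grasp_force: 60.0
```

Run:
```python
from yaw import *
o=manip.observe(); p=o['position']; print(p,o['tool_rot'],'tool rail',rail(p[:2]),o['finger_gap'])
for n in ['scene','side','wrist']:
    s=snap(n)
    try: print(n,foot(s,'green',p,p[2]-.125+.008), rail(fintop(s,'green',p[:2],p[2]+.038,.006)[0][0]))
    except Exception as e: print(n,'x')
```

```text
[ 0.66321597 -0.11624074  0.1866584 ] [1.79979002e+02 2.38252537e-03 9.45268391e+01] tool rail [-0.     -0.0005] 0.007679625907747243
scene (array([ 0.0032, -0.0009]), array([0.0648, 0.0557]), 4.2, 215) [0.0002 0.0117]
side (array([-0.0049, -0.0026]), array([0.0532, 0.0572]), 4.5, 260) [-0.0009 -0.0107]
wrist (array([0.0019, 0.0049]), array([0.062, 0.044]), 4.5, 1085) [-0.      0.0009]
```

servo_tool(commands=[[0,0,0,0.1,0],[0,0,0,0,0],[0,1.0,0,0,0],[0,1.5,0,0,0],[0,1.5,0,0,0],[0,1.5,0,0,0],[0,1.5,0,0,0],[0,1.5,0,0,0],[0,1.5,0,0,0],[0,1.5,0,0,0],[0,1.5,0,0,0],[0,0,0,0,0]])

```text
clock: 23.0
position: [0.6524, 0.0181, 0.1857]
tool_rot: [180.0, -0.2, 94.8]
wrist_force: [-2.2, 3.9, 4.9]
finger_gap: 0.0077
grasp_force: 61.0
```

servo_tool(commands=[[0,1.5,0,0,0],[0,1.5,0,0,0],[0,1.5,0,0,0],[0,1.5,0,0,0],[0,1.0,0,0,0],[0,0,0,0,0],[0,0,0,0,0],[0,0,0,0,0]])

```text
clock: 23.8
position: [0.6474, 0.0844, 0.1856]
tool_rot: [180.0, -0.1, 94.6]
wrist_force: [0.2, 4.5, 4.6]
finger_gap: 0.0079
grasp_force: 61.0
```

Run:
```python
from yaw import *
o=manip.observe(); p=o['position']; print(p,o['tool_rot'],'tool rail',rail(p[:2]),o['finger_gap'])
for n in ['scene','side','wrist']:
    s=snap(n)
    try: print(n,foot(s,'green',p,p[2]-.125+.008), rail(fintop(s,'green',p[:2],p[2]+.038,.006)[0][0]))
    except Exception as e: print(n,'x')
```

```text
[0.64739497 0.08442768 0.18563071] [ 1.79967379e+02 -1.25500941e-01  9.45694568e+01] tool rail [-1.000e-04  2.008e-01] 0.007859520191387701
scene (array([0.0036, 0.1986]), array([0.0627, 0.0551]), 4.6, 227) [0.0026 0.2125]
side (array([-0.0044,  0.1962]), array([0.0571, 0.0597]), 4.6, 198) [-0.0014  0.1909]
wrist (array([0.0005, 0.2053]), array([0.0622, 0.0441]), 4.5, 1083) [-0.0003  0.2014]
```

servo_tool(commands=[[0,0.4,0,-0.05,0],[0,0,0,0,0],[0,0,0,0,0],[0,0,0,0,0],[0.3,0,0,0,0],[0.6,0,0,0,0],[1,0,0,0,0],[1,0,0,0,0],[1,0,0,0,0],[1,0,0,0,0],[1,0,0,-1,0],[1,0,0,-2.5,0]])

```text
clock: 25.15
position: [0.6459, 0.0867, 0.2197]
tool_rot: [-179.8, 0.0, 94.5]
wrist_force: [0.9, -0.1, 0.0]
finger_gap: 0.0852
grasp_force: 0.0
```

servo_tool(commands=[[1,0,0,-3,0],[1,0,0,-2,0],[1,-2,-4,0,0],[1,-2,-4,0,0],[1,-2,-4,0,0],[1,-2,-2,0,0],[1,0,0,0,0],[1,0,0,0,0],[1,0,0,0,0],[1,0,0,0,0]])

```text
clock: 26.15
position: [0.5142, -0.0026, 0.2709]
tool_rot: [-180.0, -0.0, 94.6]
wrist_force: [0.5, 1.0, -0.0]
finger_gap: 0.0851
grasp_force: 0.0
```

Run:
```python
from yaw import *
o=manip.observe(); p=o['position']; print(p,o['tool_rot'])
for n in ['scene','side','wrist']:
    s=snap(n); save(s,n+'5.png')
    for c,q in [('green',(.647,.088)),('blue',(.6395,.1805))]:
        try: print(n,c,foot(s,c,q,.068))
        except Exception: pass
    print(*[r for r in rings(s) if r[2][0]<.57 and r[1]>40 and r[3]<.04],sep='\n')
```

```text
[ 0.51424373 -0.00260882  0.27094997] [-1.79998280e+02 -4.28832500e-02  9.46224718e+01]
scene green (array([0.0042, 0.1991]), array([0.0621, 0.0551]), 4.9, 226)
scene blue (array([0.0042, 0.2957]), array([0.0621, 0.0543]), 5.0, 207)
(array([222., 174.]), np.int32(132), array([ 0.449 , -0.1226]), 0.0349, np.float64(0.0137))
(array([289., 191.]), np.int32(150), array([0.451 , 0.0918]), 0.0355, np.float64(0.0137))
(array([247., 201.]), np.int32(146), array([ 0.5275, -0.0168]), 0.0347, np.float64(0.0141))
side green (array([-0.0035,  0.1968]), array([0.0561, 0.0591]), 3.9, 199)
side blue (array([-0.0041,  0.2938]), array([0.0548, 0.0602]), 5.2, 116)
(array([209., 189.]), np.int32(175), array([0.451 , 0.0916]), 0.0342, np.float64(0.0131))
(array([239., 218.]), np.int32(203), array([ 0.5257, -0.0158]), 0.0344, np.float64(0.0133))
(array([211., 256.]), np.int32(245), array([ 0.4461, -0.1228]), 0.0338, np.float64(0.0134))
wrist green (array([-0.0006,  0.1993]), array([0.0646, 0.055 ]), 4.6, 822)
wrist blue (array([-0.0005,  0.2818]), array([0.0645, 0.0273]), 4.6, 984)
(array([216.,  73.]), np.int32(718), array([0.4512, 0.0922]), 0.0333, np.float64(0.0132))
(array([265., 157.]), np.int32(682), array([ 0.5245, -0.0158]), 0.0338, np.float64(0.0131))
(array([208., 220.]), np.int32(547), array([ 0.4464, -0.1215]), 0.0334, np.float64(0.0128))
```

View pics/wrist5.png

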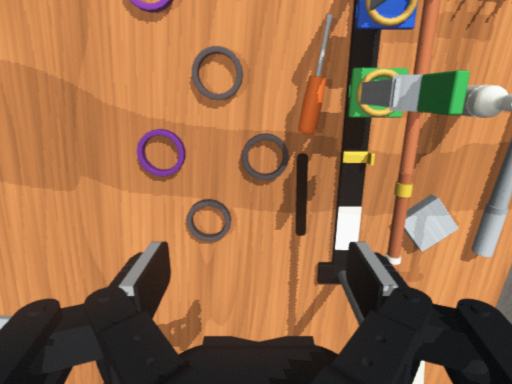

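In the wrist view both carriers hang. Rejects are at (265,157), (217,73) and (209,220), the purple rings are excluded, and the pen at (302,195) lies close to ring C. I'll pinch ring C across its robot-side wall.

servo_tool(commands=[[0.35,-0.7,-0.9,0,0],[0.35,-0.7,-1.0,2.0,0],[0.35,0,0,4,0],[0.35,0,0,4,0],[0.35,0,0,4,0],[0.35,0,0,4,0],[0.35,0,0,3,0],[0.35,0,0,1.0,0],[0.35,0,0,0,0],[0.35,0,0,0,0],[0.35,0,0,0,0],[0.35,0,0,0,0]])

```text
clock: 27.5
position: [0.4969, -0.0193, 0.0523]
tool_rot: [179.9, 0.0, 94.5]
wrist_force: [0.7, -0.1, -0.1]
finger_gap: 0.0299
grasp_force: 0.0
```

Run:
```python
from yaw import *
s=snap('wrist'); o=manip.observe(); print(o['position'],o['tool_rot'],o['finger_gap'])
print(*[r for r in rings(s) if r[2][0]<.57 and r[3]<.045],sep='\n'); save(s,'w6.png')
```

```text
[ 0.49670542 -0.01927732  0.05205448] [1.79892776e+02 2.97782469e-02 9.45176216e+01] 0.030156367731164622
(array([160.,  21.]), np.int32(256), array([0.4344, 0.0871]), 0.0195, np.float64(0.0119))
(array([227.,  51.]), np.int32(494), array([0.4549, 0.0866]), 0.0307, np.float64(0.0131))
(array([298., 199.]), np.int32(2077), array([ 0.5249, -0.0156]), 0.0339, np.float64(0.013))
(array([170., 279.]), np.int32(96), array([ 0.4303, -0.0946]), 0.0094, np.float64(0.0119))
(array([222., 317.]), np.int32(267), array([ 0.4736, -0.1251]), 0.0189, np.float64(0.0129))
```

View pics/w6.png

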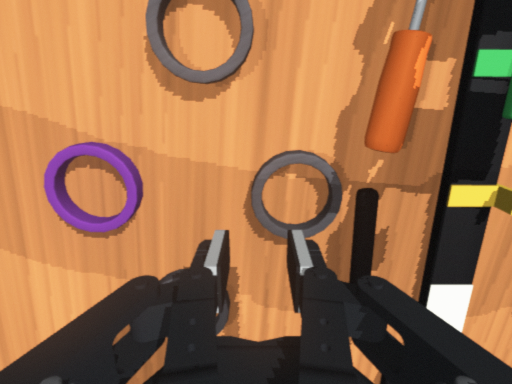

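The wrist view shows the ring C wall between the fingers, with one finger heading inside the ring at (300,200) and the pen clear. Lowering and pinching.

servo_tool(commands=[[0.35,0.1,-0.1,2,0],[0.35,0,0,1.7,0],[0.35,0,0,0.7,0],[0.35,0,0,0.3,0],[0.35,0,0,0,0],[0,0,0,0,0],[0,0,0,0,0],[0,0,0,0,0],[0,0,0,0,0],[0,0,0,0,0],[0,0,0,0,0]])

```text
clock: 28.65
position: [0.4948, -0.0183, 0.004]
tool_rot: [180.0, -0.0, 94.5]
wrist_force: [0.2, 0.4, -0.3]
finger_gap: 0.0
grasp_force: 0.0
```

servo_tool(commands=[[0,0,0,-1.5,0],[0,0,0,-3,0],[0,0,0,-3,0],[0,0,0,-3,0],[0,0,0,-2.5,0],[0,0,0,0,0]])

```text
clock: 29.25
position: [0.497, -0.0182, 0.1374]
tool_rot: [179.7, 0.1, 94.5]
wrist_force: [1.4, -0.0, -0.7]
finger_gap: -0.0
grasp_force: 0.0
```

Gap 0, so the pinch missed. Checking.

Run:
```python
from yaw import *
o=manip.observe(); print(o['position'],o['finger_gap'])
for n in ['wrist','scene','side']:
    s=snap(n); print(n,*[r for r in rings(s) if r[2][0]<.57 and r[3]<.045],sep='\n')
    if n=='wrist': save(s,'w7.png')
```

```text
[ 0.49700577 -0.01818474  0.1374357 ] -4.076572941375531e-05
wrist
(array([209.,  26.]), np.int32(274), array([0.4508, 0.0939]), 0.0271, np.float64(0.0124))
(array([237.,  77.]), np.int32(71), array([0.4693, 0.0718]), 0.0187, np.float64(0.0124))
(array([285., 172.]), np.int32(1271), array([ 0.5244, -0.0155]), 0.0336, np.float64(0.0131))
(array([209., 237.]), np.int32(329), array([ 0.4467, -0.1032]), 0.0261, np.float64(0.0128))
(array([184., 266.]), np.int32(87), array([ 0.4286, -0.1269]), 0.0185, np.float64(0.0117))
(array([209., 278.]), np.int32(84), array([ 0.4525, -0.1445]), 0.0123, np.float64(0.0116))
scene
(array([222., 173.]), np.int32(133), array([ 0.4475, -0.1229]), 0.0351, np.float64(0.0145))
(array([289., 191.]), np.int32(140), array([0.4529, 0.0908]), 0.0346, np.float64(0.0139))
(array([247., 201.]), np.int32(140), array([ 0.5263, -0.0162]), 0.0347, np.float64(0.0141))
side
(array([209., 189.]), np.int32(178), array([0.4522, 0.0922]), 0.0351, np.float64(0.0133))
(array([239., 218.]), np.int32(199), array([ 0.5256, -0.0152]), 0.0353, np.float64(0.0131))
(array([211., 256.]), np.int32(245), array([ 0.4465, -0.1222]), 0.0341, np.float64(0.0133))
```

View pics/w7.png

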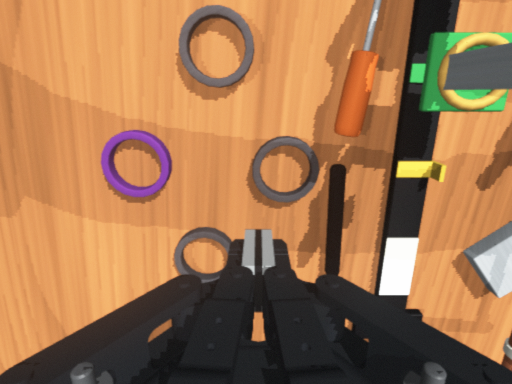

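Run:
```python
from yaw import *
s=snap('wrist'); P=cloud(s); o=manip.observe(); p=o['position']; print(p,o['tool_rot'])
X=s['R']@p+s['t']; print('tcp px',X[0]/X[2]*s['f']+s['cx'],X[1]/X[2]*s['f']+s['cy'],X[2])
for v in range(222,262,4): print(v,P[v,250].round(4),P[v,266].round(4),s['depth'][v,258])
for n in ['scene','side']:
    s=snap(n);X=s['R']@p+s['t']; u,v=X[0]/X[2]*s['f']+s['cx'],X[1]/X[2]*s['f']+s['cy'];print(n,u,v,X[2],s['depth'][int(v),int(u)])
    P=cloud(s); m=np.hypot(P[...,0]-p[0],P[...,1]-p[1])<.04; m&=(P[...,2]>.08)&(P[...,2]<.2); q=P[m]; print(q[:,2].min(),q[q[:,2]<q[:,2].min()+.006].mean(0))
    if n=='side': cv2.imwrite('pics/s7.png',cv2.cvtColor(cv2.resize(s['pixels'][150:300,150:330],(720,600)),cv2.COLOR_RGB2BGR))
```

```text
[ 0.49411604 -0.01831161  0.13292556] [-1.79909626e+02 -1.36991195e-02  9.45215364e+01]
tcp px 257.42362283770655 220.54649588326424 0.1861411128588903
222 [ 4.903e-01 -7.830e-02 -2.000e-04] [ 5.077e-01 -7.710e-02 -5.000e-04] 0.33185577
226 [ 0.4907 -0.0833 -0.0007] [ 0.5082 -0.0822 -0.0013] 0.33324513
230 [ 0.4898 -0.0085  0.1678] [ 0.4977 -0.0083  0.1669] 0.15130298
234 [ 0.4899 -0.0092  0.1709] [ 0.4976 -0.0082  0.1716] 0.14646685
238 [ 0.49   -0.0089  0.1757] [ 0.4975 -0.0086  0.1752] 0.14265648
242 [ 0.4901 -0.0089  0.1796] [ 0.4975 -0.0088  0.1787] 0.13783795
246 [ 0.4902 -0.0089  0.1835] [ 0.4973 -0.0085  0.1831] 0.13392673
250 [ 0.4903 -0.009   0.1868] [ 0.4973 -0.0089  0.1861] 0.13220868
254 [ 0.4904 -0.009   0.1902] [ 0.4972 -0.0087  0.1898] 0.12855913
258 [ 0.4905 -0.0092  0.1932] [ 0.4971 -0.0085  0.1935] 0.12480698
scene 248.7127585948842 169.26170247594607 1.2811625507655489 1.4477618
0.16513544019268786 [ 0.5008329  -0.01763671  0.16729827]
side 225.9722613111922 188.80602296890146 0.9227451007261006 1.0976663
0.16371533637841543 [ 0.49360905 -0.02714819  0.16729142]
```

The cameras agree that the fingertips are really about 30 mm above the reported TCP z, which explains the clean miss. I'll descend and verify tip height by vision.

servo_tool(commands=[[0.35,0,0,2,0],[0.35,0,0,4,0],[0.35,0,0,3.5,0],[0.35,0,0,2.5,0],[0.35,0,0,0.6,0],[0.35,0,0,0,0],[0.35,0,0,0,0],[0.35,0,0,0,0]])

```text
clock: 30.35
position: [0.496, -0.0183, 0.0093]
tool_rot: [179.9, 0.0, 94.5]
wrist_force: [-0.3, 0.3, -0.2]
finger_gap: 0.0298
grasp_force: 0.0
```

```bash
cat >> yaw.py <<'E'
def tips(n='wrist'):
    s=snap(n); P=cloud(s); p=manip.observe()['position']; h=hsv(s)
    m=(np.hypot(P[...,0]-p[0],P[...,1]-p[1])<.045)&(P[...,2]>p[2]+.01)&(P[...,2]<p[2]+.08)
    if p[2]<.02: m&=P[...,2]>.02
    for sgn in (-1,1):
        q=P[m&(np.sign(P[...,0]-p[0])==sgn)]; 
        if len(q)<5: print(n,sgn,'none'); continue
        k=q[q[:,2]<np.percentile(q[:,2],3)+.003]; print(n,sgn,'tipz',np.percentile(q[:,2],[0,1,3]).round(4),k.mean(0).round(4))
    return s
E
python3 - <<'E'
from yaw import *
o=manip.observe(); print(o['position'],o['finger_gap'],o['wrist_force'])
s=tips(); tips('side'); tips('scene')
E
```

```text
[ 0.49596953 -0.01828484  0.00932732] 0.029840899319370586 [-0.28271948  0.25533637 -0.18902459]
wrist -1 tipz [0.038  0.0417 0.0448] [ 0.4777 -0.0156  0.0444]
wrist 1 tipz [0.0382 0.0419 0.0449] [ 0.5129 -0.0129  0.0444]
side -1 tipz [0.0415 0.0424 0.0449] [ 0.4771 -0.0284  0.0449]
side 1 tipz [0.0426 0.0432 0.0438] [ 0.5133 -0.0253  0.0436]
scene -1 tipz [0.0416 0.0417 0.0418] [ 0.479  -0.0169  0.0427]
scene 1 tipz [0.0426 0.0428 0.0431] [ 0.5174 -0.0146  0.0433]
```

servo_tool(commands=[[0.35,0,0,1.2,0],[0.35,0,0,1.2,0],[0.35,0,0,0.8,0],[0.35,0,0,0.2,0],[0.35,0,0,0,0],[0.35,0,0,0,0]])

```text
clock: 31.1
position: [0.495, -0.0181, -0.026]
tool_rot: [180.0, -0.0, 94.5]
wrist_force: [-0.7, -0.1, -0.0]
finger_gap: 0.0303
grasp_force: 0.0
```

servo_tool(commands=[[0,0,0,0,0],[0,0,0,0,0],[0,0,0,0,0],[0,0,0,0,0],[0,0,0,0,0],[0,0,0,0,0]])

```text
clock: 31.7
position: [0.4952, -0.0182, -0.0256]
tool_rot: [180.0, 0.0, 94.5]
wrist_force: [-1.2, 0.1, 6.4]
finger_gap: 0.0059
grasp_force: 61.7
```

Gripped: gap 5.9 mm, 62 N. Lifting and carrying to the box.

servo_tool(commands=[[0,0,0,-1.5,0],[0,0,0,-3.5,0],[0,0,0,-3.5,0],[0,0,0,-3.5,0],[0,0,0,-2.0,0],[0,0,0,0,0],[0,2.0,0.2,0,0],[0,3.5,0.3,0,0],[0,4,0.4,0,0],[0,4,0.4,0,0],[0,4,0.4,0,0],[0,4,0.4,0,0]])

```text
clock: 32.9
position: [0.4981, 0.199, 0.1135]
tool_rot: [-179.9, 0.0, 94.5]
wrist_force: [0.3, 0.3, -0.0]
finger_gap: 0.006
grasp_force: 61.4
```

servo_tool(commands=[[0,4,0.4,0,0],[0,4,0.4,0,0],[0,4,0.4,0,0],[0,4,0.4,0,0],[0,3,0.3,0,0],[0,1.2,0,0,0],[0,0,0,0,0],[0,0,0,0,0],[0,0,0,0,0],[0,0,0,0,0]])

```text
clock: 33.9
position: [0.5026, 0.3989, 0.114]
tool_rot: [180.0, 0.0, 94.4]
wrist_force: [-0.3, 0.8, -0.2]
finger_gap: 0.0062
grasp_force: 61.3
```

Run:
```python
from yaw import *
o=manip.observe(); print(o['position'],o['tool_rot'],o['finger_gap'])
s=snap('side'); save(s,'side8.png'); print(*[r for r in rings(s) if r[2][0]<.57],sep='\n')
```

```text
[0.50257664 0.39892001 0.11403347] [1.79975748e+02 4.57979806e-02 9.44069648e+01] 0.006159912784937973
(array([209., 189.]), np.int32(172), array([0.4505, 0.092 ]), 0.0344, np.float64(0.0129))
(array([211., 256.]), np.int32(240), array([ 0.4463, -0.1228]), 0.0338, np.float64(0.0134))
```

View pics/side8.png

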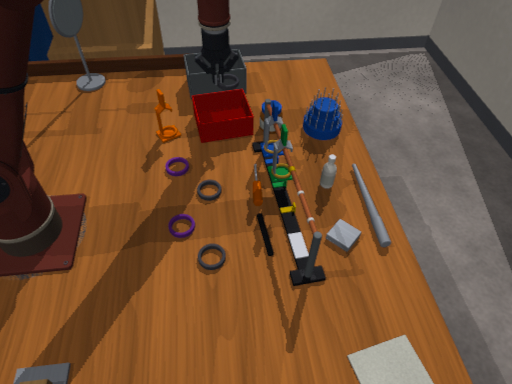

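The side view shows ring C held at (230,82) above the box, and both carriers hanging. Lowering into the box and releasing.

servo_tool(commands=[[0,0,0,2,0],[0,0,0,3,0],[0,0,0,3,0],[0,0,0,2,0],[0,0,0,0.5,0],[0,0,0,0,0],[0.3,0,0,0,0],[0.3,0,0,0,0],[0.3,0,0,0,0],[0.3,0,0,0,0],[0.3,0,0,-1.5,0],[0.3,0,0,-3,0]])

```text
clock: 35.15
position: [0.5006, 0.3996, 0.0532]
tool_rot: [-179.8, 0.1, 94.5]
wrist_force: [0.1, 0.4, 0.3]
finger_gap: 0.0256
grasp_force: 0.0
```

servo_tool(commands=[[0.3,0,0,-4,0],[0.35,0,0,-3,0],[0.35,0,0,0,0],[0.35,-3.5,-0.3,0,0],[0.35,-4,-0.4,0,0],[0.35,-4,-0.4,0,0],[0.35,-4,-0.4,0,0],[0.35,-4,-0.4,0,0],[0.35,-4,-0.4,0,0],[0.35,-4,-0.4,0,0],[0.35,-2.0,0,0,0],[0.35,0,0,0,0]])

```text
clock: 36.35
position: [0.4984, 0.1006, 0.1242]
tool_rot: [180.0, 0.1, 94.2]
wrist_force: [0.4, 0.3, 0.4]
finger_gap: 0.0303
grasp_force: 0.0
```

Run:
```python
from yaw import *
o=manip.observe(); print(o['position'],o['tool_rot'],o['finger_gap'])
for n in ['side','scene','wrist']:
    s=snap(n); print(n,*[r for r in rings(s) if r[2][0]<.57 and r[1]>100],sep='\n')
    if n=='scene': save(s,'scene9.png')
```

```text
[0.49838208 0.10057581 0.12417415] [1.79999163e+02 9.26137414e-02 9.42295395e+01] 0.03027299277934605
side
(array([209., 189.]), np.int32(167), array([0.4514, 0.0923]), 0.0347, np.float64(0.013))
(array([211., 256.]), np.int32(239), array([ 0.4457, -0.1231]), 0.0343, np.float64(0.0133))
scene
(array([222., 174.]), np.int32(132), array([ 0.4479, -0.1236]), 0.035, np.float64(0.0141))
(array([289., 191.]), np.int32(146), array([0.4528, 0.0904]), 0.035, np.float64(0.0138))
wrist
(array([204., 189.]), np.int32(250), array([0.4531, 0.0947]), 0.03, np.float64(0.0122))
```

View pics/scene9.png

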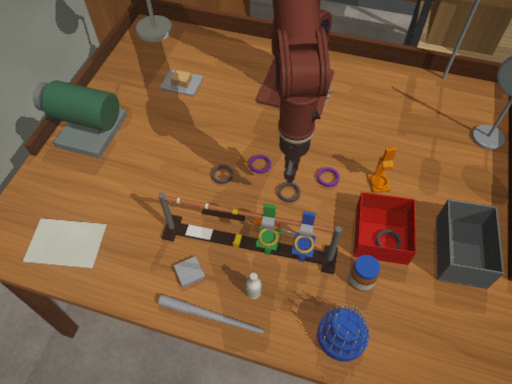

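Ring C lies in the box at (388,240). Ring B is next, pinched on its far-side wall at (0.481, 0.094).

servo_tool(commands=[[0.35,-0.6,-0.9,1,0],[0.35,0,-0.8,3,0],[0.35,0,0,3,0],[0.35,0,0,2,0],[0.35,0,0,1,0],[0.35,0,0,0,0],[0.35,0,0,0,0],[0.35,0,0,0,0]])

```text
clock: 37.3
position: [0.4826, 0.0976, 0.0251]
tool_rot: [179.9, -0.0, 94.5]
wrist_force: [1.0, -0.8, 0.2]
finger_gap: 0.0298
grasp_force: 0.0
```

Run:
```python
from yaw import *
o=manip.observe(); print(o['position'],o['tool_rot'],o['finger_gap'])
s=tips()
print('wrist',*[r for r in rings(s) if r[2][0]<.57 and r[1]>100],sep='\n')
s=snap('side');print('side',*[r for r in rings(s) if r[2][0]<.57 and r[1]>100],sep='\n')
```

```text
[0.48255723 0.09762413 0.02505502] [ 1.79899227e+02 -1.34207200e-02  9.45476619e+01] 0.02980851031637887
wrist -1 tipz [0.0541 0.0576 0.0607] [0.4645 0.1003 0.0603]
wrist 1 tipz [0.0539 0.0575 0.0609] [0.4995 0.1031 0.0604]
wrist
(array([209., 207.]), np.int32(2931), array([0.4511, 0.0928]), 0.0337, np.float64(0.013))
side
(array([209., 189.]), np.int32(171), array([0.4504, 0.092 ]), 0.0351, np.float64(0.0129))
(array([211., 256.]), np.int32(242), array([ 0.4465, -0.1228]), 0.034, np.float64(0.0136))
```

servo_tool(commands=[[0.35,-0.3,-0.15,1.5,0],[0.35,0,0,1.5,0],[0.35,0,0,1.2,0],[0.35,0,0,0.7,0],[0.35,0,0,0.2,0],[0.35,0,0,0,0],[0,0,0,0,0],[0,0,0,0,0],[0,0,0,0,0],[0,0,0,0,0],[0,0,0,0,0],[0,0,0,0,0]])

```text
clock: 38.6
position: [0.481, 0.0942, -0.0265]
tool_rot: [179.9, -0.0, 94.5]
wrist_force: [-0.5, 2.2, 5.3]
finger_gap: 0.0071
grasp_force: 60.2
```

servo_tool(commands=[[0,0,0,-1.5,0],[0,0,0,-3.5,0],[0,0,0,-3.5,0],[0,0,0,-3.5,0],[0,0,0,-2.0,0],[0,0,0,0,0],[0,2.0,0.4,0,0],[0,4,0.7,0,0],[0,4,0.7,0,0],[0,4,0.7,0,0],[0,4,0.7,0,0],[0,4,0.7,0,0]])

```text
clock: 39.8
position: [0.5014, 0.3174, 0.1121]
tool_rot: [-179.9, 0.0, 94.5]
wrist_force: [0.8, -0.5, -0.4]
finger_gap: 0.007
grasp_force: 59.9
```

servo_tool(commands=[[0,2.7,0.5,0,0],[0,1,0,0,0],[0,0,0,0,0],[0,0,0,0,0],[0,0,0,0,0],[0,0,0,0,0]])

```text
clock: 40.4
position: [0.5046, 0.3521, 0.113]
tool_rot: [180.0, 0.0, 94.4]
wrist_force: [0.4, -0.2, -1.0]
finger_gap: 0.007
grasp_force: 59.9
```

servo_tool(commands=[[0,0,0,2,0],[0,0,0,3,0],[0,0,0,3,0],[0,0,0,2,0],[0,0,0,0,0],[0,0,0,0,0],[0.3,0,0,0,0],[0.3,0,0,0,0],[0.3,0,0,0,0],[0.3,0,0,0,0],[0.3,0,0,-1.5,0],[0.3,0,0,-3,0]])

```text
clock: 41.6
position: [0.5028, 0.3527, 0.0573]
tool_rot: [-179.8, 0.1, 94.5]
wrist_force: [0.3, 0.4, 0.4]
finger_gap: 0.0255
grasp_force: 0.0
```

servo_tool(commands=[[0.3,0,0,-3,0],[0.3,0,0,-3,0],[0.35,0,0,0,0],[0.35,-3.5,-0.5,0,0],[0.35,-4,-0.5,0,0],[0.35,-4,-0.5,0,0],[0.35,-4,-0.5,0,0],[0.35,-4,-0.5,0,0],[0.35,-4,-0.5,0,0],[0.35,-4,-0.5,0,0],[0.35,-4,-0.5,0,0],[0.35,-4,-0.5,0,0]])

```text
clock: 42.8
position: [0.4868, -0.0053, 0.1185]
tool_rot: [180.0, 0.0, 94.5]
wrist_force: [0.7, -0.7, -0.4]
finger_gap: 0.0299
grasp_force: 0.0
```

servo_tool(commands=[[0.35,-4,-0.5,0,0],[0.35,-4,-0.5,0,0],[0.35,-3,0,0,0],[0.35,0,0,0,0],[0.35,0,0,0,0],[0.35,0,0,0,0]])

```text
clock: 43.4
position: [0.486, -0.1128, 0.1181]
tool_rot: [180.0, -0.0, 94.6]
wrist_force: [-0.9, 0.1, 0.3]
finger_gap: 0.03
grasp_force: 0.0
```

Run:
```python
from yaw import *
o=manip.observe(); print(o['position'],o['tool_rot'],o['finger_gap'])
for n in ['side','scene','wrist']:
    s=snap(n); print(n,*[r for r in rings(s) if r[2][0]<.57 and r[1]>100],sep='\n')
    if n=='scene': save(s,'scene10.png')
```

```text
[ 0.48598084 -0.11284709  0.11814626] [ 1.79988603e+02 -2.38684409e-02  9.46220597e+01] 0.03000861091731044
side
(array([211., 256.]), np.int32(245), array([ 0.446 , -0.1232]), 0.0341, np.float64(0.0133))
scene
(array([222., 174.]), np.int32(131), array([ 0.4502, -0.1199]), 0.0357, np.float64(0.014))
(array([374., 220.]), np.int32(141), array([0.4774, 0.3496]), 0.034, np.float64(0.0169))
wrist
(array([219., 172.]), np.int32(946), array([ 0.4466, -0.1218]), 0.0333, np.float64(0.013))
```

View pics/scene10.png

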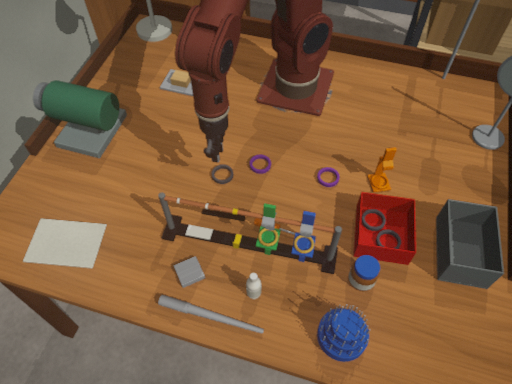

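Rings B and C are in the box at (374,220) and (388,240). Ring A is next, far-side wall at (0.4766, -0.120).

servo_tool(commands=[[0.35,-0.5,-1.0,1,0],[0.35,0,0,3,0],[0.35,0,0,3,0],[0.35,0,0,2,0],[0.35,0,0,0.5,0],[0.35,0,0,0,0],[0.35,0,0,0,0],[0.35,0,0,0,0],[0.35,0,0,0,0]])

```text
clock: 44.45
position: [0.4769, -0.1203, 0.0238]
tool_rot: [179.9, 0.0, 94.5]
wrist_force: [-0.3, 0.1, -0.2]
finger_gap: 0.0302
grasp_force: 0.0
```

Run:
```python
from yaw import *
o=manip.observe(); print(o['position'],o['tool_rot'],o['finger_gap'])
for n in ['side','wrist']:
    s=snap(n); print(n,*[r for r in rings(s) if r[2][0]<.57 and r[1]>100],sep='\n')
```

```text
[ 0.47692358 -0.12028999  0.0238201 ] [1.79918157e+02 4.31140439e-02 9.45199109e+01] 0.030213362503184422
side
(array([211., 257.]), np.int32(220), array([ 0.4463, -0.1229]), 0.0341, np.float64(0.0132))
wrist
(array([212., 203.]), np.int32(2939), array([ 0.4467, -0.1223]), 0.0338, np.float64(0.013))
```

servo_tool(commands=[[0.35,0,0,1.5,0],[0.35,0,0,1.5,0],[0.35,0,0,1.2,0],[0.35,0,0,0.6,0],[0.35,0,0,0.2,0],[0.35,0,0,0,0],[0,0,0,0,0],[0,0,0,0,0],[0,0,0,0,0],[0,0,0,0,0],[0,0,0,0,0],[0,0,0,0,0]])

```text
clock: 45.75
position: [0.4769, -0.1201, -0.0264]
tool_rot: [179.9, 0.0, 94.5]
wrist_force: [-0.7, 0.4, 7.1]
finger_gap: 0.0066
grasp_force: 55.5
```

servo_tool(commands=[[0,0,0,-1.5,0],[0,0,0,-3.5,0],[0,0,0,-3.5,0],[0,0,0,-3.5,0],[0,0,0,-2.0,0],[0,0,0,0,0],[0,2.0,0.2,0,0],[0,4,0.6,0,0],[0,4,0.6,0,0],[0,4,0.6,0,0],[0,4,0.6,0,0],[0,4,0.6,0,0]])

```text
clock: 46.95
position: [0.4901, 0.1031, 0.1119]
tool_rot: [-179.9, 0.0, 94.5]
wrist_force: [0.5, 0.1, -1.1]
finger_gap: 0.0062
grasp_force: 55.2
```

servo_tool(commands=[[0,4,0.9,0,0],[0,4,0.9,0,0],[0,4,0.9,0,0],[0,4,0.9,0,0],[0,4,0.9,0,0],[0,4,1.0,0,0],[0,3,1.0,0,0],[0,0,0.4,0,0],[0,0,0,0,0],[0,0,0,0,0],[0,0,0,0,0],[0,0,0,0,0]])

```text
clock: 48.15
position: [0.5386, 0.3753, 0.113]
tool_rot: [180.0, 0.0, 94.4]
wrist_force: [-0.3, 0.4, -0.6]
finger_gap: 0.0063
grasp_force: 55.3
```

servo_tool(commands=[[0,0,0,2,0],[0,0,0,3,0],[0,0,0,3,0],[0,0,0,1.5,0],[0,0,0,0,0],[0,0,0,0,0],[0.3,0,0,0,0],[0.3,0,0,0,0],[0.3,0,0,0,0],[0.3,0,0,0,0],[0.3,0,0,-1.5,0],[0.3,0,0,-3,0]])

```text
clock: 49.35
position: [0.5371, 0.3754, 0.0621]
tool_rot: [-179.8, 0.1, 94.5]
wrist_force: [0.5, -0.5, 0.1]
finger_gap: 0.0256
grasp_force: 0.0
```

servo_tool(commands=[[0.3,0,0,-4,0],[0.3,0,0,-4,0],[0.35,0,0,-4,0],[0.35,-3.5,-1,0,0],[0.35,-4,-1,0,0],[0.35,-4,-1,0,0],[0.35,-4,-1,0,0],[0.35,-4,-1,0,0],[0.35,-4,0,0,0],[0.35,0,0,0,0],[0.35,0,0,0,0],[0.35,0,0,0,0]])

```text
clock: 50.55
position: [0.507, 0.1396, 0.1837]
tool_rot: [179.9, -0.0, 94.6]
wrist_force: [-0.3, -0.5, -0.6]
finger_gap: 0.0295
grasp_force: 0.0
```

Run:
```python
from yaw import *
o=manip.observe(); print(o['position'],o['wrist_force'])
for n in ['scene','side']:
    s=snap(n); P=cloud(s);h=hsv(s)
    for c,q in [('green',(.647,.085)),('blue',(.6395,.1785))]:
        try: print(n,c,foot(s,c,q,.068),carrier(s,c,q)['fin'])
        except Exception as e: print(n,c,'x')
    m=(abs(P[...,0]-.51)<.075)&(abs(P[...,1]-.38)<.065)&(h[...,1]<110)&(h[...,2]<140); print('box dark',m.sum(),P[m][:,2].max(),P[m][:,2].mean(), P[m].min(0),P[m].max(0))
    if n=='scene': cv2.imwrite('pics/fin.png',cv2.cvtColor(cv2.resize(s['pixels'][140:300,150:430],(800,457),interpolation=cv2.INTER_CUBIC),cv2.COLOR_RGB2BGR))
```

```text
[0.50695821 0.1396109  0.18373303] [-0.25607609 -0.5207285  -0.56470966]
scene green (array([0.0042, 0.1994]), array([0.0621, 0.0544]), 4.9, 226) [0.6504 0.0844 0.2068]
scene blue (array([0.004, 0.296]), array([0.0623, 0.0544]), 4.2, 207) [0.643  0.1807 0.207 ]
box dark 516 0.03783250504939103 0.02273948848411131 [ 4.44511014e-01  3.17649807e-01 -1.15602083e-04] [0.55881539 0.4351139  0.03783251]
side green (array([-0.0035,  0.1968]), array([0.0561, 0.0591]), 3.9, 199) [0.6451 0.0758 0.2075]
side blue (array([-0.0041,  0.2936]), array([0.0548, 0.0607]), 5.2, 116) [0.6378 0.174  0.2052]
box dark 95 0.03417544922277832 0.023270361554220353 [0.46197083 0.36393847 0.013228  ] [0.56229766 0.43236667 0.03417545]
```

View pics/fin.png

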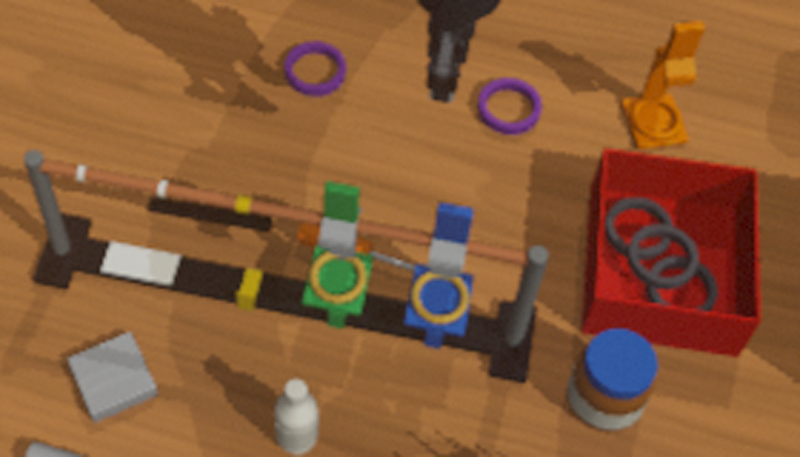

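Both carriers hang above their own tabs, green at (337,290) and blue at (440,300), within about 5 mm of their marks. All three rejects are inside the box, and the robot is clear of everything.

```bash
python3 -c "
from h import *
print(manip.finish_job())"
```

```text
the job is handed in; nothing more can be done
None
```

The job is handed in, with no verdict shown: the blue and green carriers were hooked in the bay and slid to their own marks, where they hang (by camera about 3 and 5 mm off). Yellow was absent, all three reject bangles are in the red scrap box, and the other things were left untouched.

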